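# Spin-test two cable pulleys and bin the one that binds

### The arm

A 6-joint arm with a two-finger parallel gripper is mounted at the origin on the work surface. World frame = base frame: x ahead of the robot, y to its left, z up, the work surface at z = 0. Lengths are in mm, angles in rad, forces in N, time in s.
With the tool pointing down it reaches from about 400 to 925 mm from the base axis. Payload 12.5 kg.
Tool frame: the origin (TCP) lies on the centre line of the jaws, within the pads' length; the fingertips stand 14 mm ahead of it and the grasp point (between the pads) lies 5 mm behind it; z points along the fingers, y is the direction in which the jaws open and shut (so a half turn about z gives the same grasp; the last joint's range is limited). The gripper opens to 95 mm and grips with 3 to 60 N. Pads are 20 mm wide; open, the fingers measure 119 mm over their backs; the gripper's body (75 mm by 180 mm) begins 59 mm behind the grasp point.
Start: joints at [1.22, 0.491, 1.559, -0, 1.092, -0.106], TCP at [151.458, 606.387, 228.661] pointing down, gripper open.
Joint ranges: [-3.1, 3.1], [-0.84, 2.19], [0.05, 2.79], [-1.13, 4.28], [0.06, 2.93], [-2.69, 2.69]. Speed limits (rad/s): [2.22, 2.22, 2.79, 3.14, 3.14, 3.14].

### API

Orientations are given as [roll, pitch, yaw] about the fixed x, y, z axes, in that order (R = Rz(yaw) Ry(pitch) Rx(roll)).
In Python, from cell import * gives the robot as it stands.
- The arm moves only by the tool play_rows, never from a script. Its argument "moves" is a list of rows, each a list of 7 numbers: the shift along the tool's x, y, z in m, then the turn, a rotation vector about the tool's x, y, z in rad, then the opening in per cent of the stroke, from 0 (shut) to 100 (fully open). In form: [[tx, ty, tz, ax, ay, az, claw], ...]. A call has 1 to 8 rows; each row shifts and turns the pose as measured when the row begins, along the tool's axes as they then stand; what a row does not reach is not made up. A row lasts 1/10 s, in which the tool goes at most 50 mm and 8.59 degrees, less where a joint would pass 70% of its speed; a pose out of reach is approached as far as the arm can. A call is refused whole if a number of a shift passes 0.05 or a number of a turn 0.15, either way. A call with a gripper value outside its range is refused whole. The fingers move at their own pace and stop on an object; the grip force is fixed at half the most. Time passes only in rows, so rows that do not move let the fingers close. It gives the time, the measured TCP pose, the force and the opening at its end, in the units of the state.
- state(): the state, without advancing time (a new reading comes with each control period).
- read_camera(name): name is "scene" or "top" or "wrist"; returns a dict with "img" (384x512x3 uint8, red, green, blue), "fx", "fy", "cx", "cy" (pixels), "k1" (the pictures are not rectified: a ray, as slopes to the right and down, at radius r is drawn at 1 + k1 r^2 times it, then the intrinsics apply), "R" (3x3) and "t" (3): a world point X has camera coordinates R X + t. Camera axes: x right, y down, z forward; pixel columns grow to the right and rows downward; lengths in mm; the calibration is good to about 2 mm. A picture is of the moment at which its call begins. There is no depth.
- job_done(): hands the job in, once; it reports no verdict.
The state is a dict: "t": time; "joints": joint angles; "qvel": joint speeds; "tau": joint torques, N m; "eef_pos": TCP position; "tcp_rot": TCP orientation; "ft_force": force on the tool from outside, world axes, zero at the start; "moment": the same for the moment, N m; "opening": opening from 0.0 (shut) to 1.0 (fully open).
Only numpy, scipy, OpenCV 4.12 (cv2) and the standard library are available. Lean on these libraries where they do the work, as an engineer would, in place of code of your own. Each camera call takes 0.05 s, during which the arm holds its last target.

### The job

Where they stand on the tiled step, push each of the two cable pulley wheels round one way by its yellow rib, at least an eighth of a turn, to find out which runs free and which one binds. Then lift the pulley that binds by its axle post and stand it upright on the floor of the orange bin; leave the free-running one standing where it is.

Things in the scene. Friction and masses are not known exactly. Their poses are not given: they have to be found in the camera images.
- pulley_a: Cable pulley on a loose stand, 0.8 kg; twin of the other; just one of the two binds. Origin: underside centre of its 90 mm square rubber foot, z up along the axle. Black wheel 110 mm across, top face 38 mm above origin; on it one yellow radial rib, 8 mm thick, 38 to 56 mm up, 22 to 52 mm from the axis. Fixed chrome axle post, 24 mm across, tops out at 100 mm: lift by it.
- pulley_b: Cable pulley on a loose stand, 0.8 kg; twin of the other; just one of the two binds. Origin: underside centre of its 90 mm square rubber foot, z up along the axle. Black wheel 110 mm across, top face 38 mm above origin; on it one yellow radial rib, 8 mm thick, 38 to 56 mm up, 22 to 52 mm from the axis. Fixed chrome axle post, 24 mm across, tops out at 100 mm: lift by it.
- wheel_a (a joint): Wheel angle of pulley_a, rad, counterclockwise from above, 0 at start, no stops; the rib lies along the stand's +x at 0. To turn it, lower a shut fingertip beside the rib, push the rib sideways and lift clear. A free wheel keeps coasting for a second or more after a brisk push; a binding one drags (about 0.7 N at the rib) and stops at once when no longer pushed.
- wheel_b (a joint): Wheel angle of pulley_b, rad, counterclockwise from above, 0 at start, no stops; the rib lies along the stand's +x at 0. To turn it, lower a shut fingertip beside the rib, push the rib sideways and lift clear. A free wheel keeps coasting for a second or more after a brisk push; a binding one drags (about 0.7 N at the rib) and stops at once when no longer pushed.
- bin: Orange open-topped reject bin, fixed, 190 x 190 mm outside, 60 mm high, walls and floor 5 mm thick. Origin: centre of its underside, at the same level as the undersides of the pulleys at the start; x and y along its sides, z up.

How it is judged (in metres and radians):
On the way:
1. both wheels have been turned at least 20 degrees while both pulleys stand where they were (within 40 mm) ((value of joint wheel_a above 0.35 rad or value of joint wheel_a below -0.35 rad) and (value of joint wheel_b above 0.35 rad or value of joint wheel_b below -0.35 rad) and distance of each of pulley_a, pulley_b from where it was at the start of the episode below 0.04 m), for 0.1 s.
At the end, for the whole second after the job is handed in: The pulley that binds stands at rest on the bin's floor, upright within 15 degrees and inside its walls; the free-running pulley stands upright (within 10 degrees) within 40 mm of where it started (x of pulley_b in the frame of bin between -0.06 and 0.06 m and y of pulley_b in the frame of bin between -0.06 and 0.06 m and z of pulley_b in the frame of bin below 0.02 m and angle between pulley_b's own z axis and vertical below 0.26 rad and linear speed of pulley_b below 0.03 m/s and distance of pulley_a from where it was at the start of the episode below 0.04 m and angle between pulley_a's own z axis and vertical below 0.17 rad); the robot touches nothing.
It fails at once if the free-running pulley is lifted off the step (more than 30 mm) (height (world z) of pulley_a above 0.06 m).
It also fails if it takes over 64 s, if anything falls off the work surface, if the arm or the gripper's body presses on something with over 40 N, if the wrist force passes 120 N, or if a joint passes its speed limit or range.

## Working session

There is one attempt and no reset: what is moved stays moved. The work goes in short steps, Python scripts to look and compute and a tool call to move; the robot and the scene stay as the last step left them, time stands still between calls to the robot, and variables do not carry over. Pictures are saved under pics/ and viewed, and the job is handed in when it is done.

Besides the shell and the picture viewer there is one more tool, called after "Emit:" by a JSON object that holds its "name" and its "arguments". play_rows: Moves the arm, as the interface text tells. Its arguments: {"type":"object","properties":{"moves":{"type":"array"}},"required":["moves"]}

```bash
mkdir -p pics; ls
python3 - <<'E'
from cell import *
import cv2
for n in ["scene","top","wrist"]:
    c=read_camera(n); cv2.imwrite(f"pics/{n}0.png",c["img"][:,:,::-1])
    print(n,c["fx"],c["cx"],c["cy"],c["k1"],c["R"],c["t"])
print(state())
E
```

```text
pics
scene 363.74887635851815 249.99592923824102 195.7616443249777 0.025283993373335548 [[ 0.88531711  0.46498036  0.0026235 ]
 [ 0.30470357 -0.57587162 -0.75863536]
 [-0.35123974  0.67243225 -0.65151017]] [-461.53697134 -144.68913922 1031.56708231]
top 480.0770787585946 260.35399618552526 187.2920539749467 -0.07223272851475573 [[-0.02360756 -0.99961347  0.01468305]
 [-0.99692714  0.02244171 -0.07505095]
 [ 0.07469243 -0.0164097  -0.99707159]] [ -30.95726542  524.67295881 1153.42641301]
wrist 333.76800065745516 258.89922353695954 187.24947995668253 0.02107484322462013 [[ 0.24266534  0.97010833 -0.00183157]
 [ 0.92944857 -0.2319529   0.28692021]
 [ 0.27791885 -0.07132794 -0.95795273]] [-624.70629428  -32.57404538  393.10281721]
{'t': 0.15, 'joints': array([ 1.22040472e+00,  4.91396176e-01,  1.55928623e+00, -2.17096514e-05,
        1.09169648e+00, -1.05597754e-01]), 'qvel': array([-1.11752684e-03, -1.61435028e-03, -1.80999584e-03,  6.21008510e-04,
        1.57487431e-03, -5.34498842e-06]), 'tau': array([ 1.48828407e-03, -6.12898421e+01, -2.58277148e+01,  6.92933961e-02,
        4.73168981e-02, -9.27380984e-05]), 'eef_pos': array([151.40085742, 606.2259033 , 228.21946565]), 'tcp_rot': array([-3.14080877e+00, -6.37204552e-05,  2.89680879e+00]), 'ft_force': array([-0.03182605,  0.47028066,  0.13906793]), 'moment': array([-0.00641133, -0.05794508,  0.00616316]), 'opening': 0.9966505133831813}
```

View pics/scene0.png

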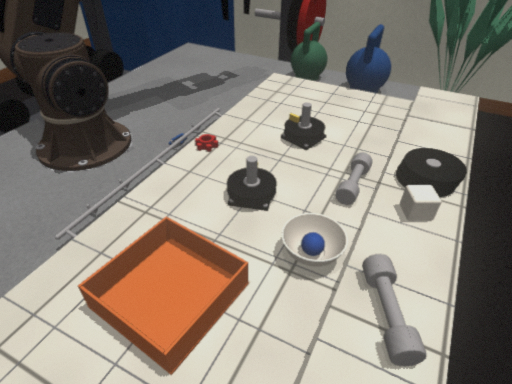

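View pics/top0.png

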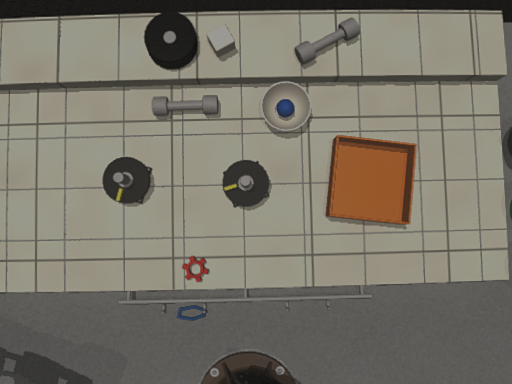

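View pics/wrist0.png

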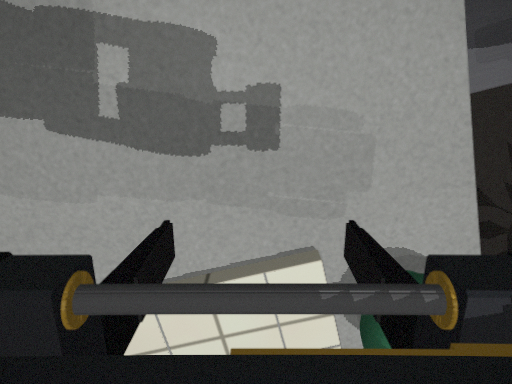

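```bash
cat > h.py <<'E'
from cell import *
import cv2, numpy as np
def ray(c,uv,z):
    K=np.array([[c["fx"],0,c["cx"]],[0,c["fy"],c["cy"]],[0,0,1]])
    p=cv2.undistortPoints(np.array(uv,float).reshape(-1,1,2),K,np.array([c["k1"],0,0,0.]))[:,0]
    d=np.c_[p,np.ones(len(p))]@c["R"]; o=-c["R"].T@c["t"]
    return o+d*((z-o[2])/d[:,2])[:,None]
def px(c,X):
    K=np.array([[c["fx"],0,c["cx"]],[0,c["fy"],c["cy"]],[0,0,1]])
    return cv2.projectPoints(np.array(X,float).reshape(-1,1,3),cv2.Rodrigues(c["R"])[0],c["t"],K,np.array([c["k1"],0,0,0.]))[0][:,0]
def yellow(c):
    i=c["img"].astype(int); r,g,b=i[...,0],i[...,1],i[...,2]
    return ((r>110)&(g>100)&(b<0.45*g)&(g>0.75*r)).astype(np.uint8)
def blobs(m,amin):
    n,l,s,ce=cv2.connectedComponentsWithStats(m); return [(s[k],ce[k],l==k) for k in range(1,n) if s[k][4]>=amin]
E
python3 - <<'E'
from h import *
c=read_camera("top"); i=c["img"]
for n in ("top","scene"):
    c=read_camera(n)
    for s,ce,m in blobs(yellow(c),10): print(n,s,ce,ray(c,[ce],86 if n=="top" else 86)[0])
c=read_camera("top"); i=c["img"].astype(int)
dark=((i.max(2)<70)).astype(np.uint8)
for s,ce,m in blobs(dark,600):
    if s[4]>4000: continue
    pts=np.argwhere(m)[:,::-1]
    (u,v),r=cv2.minEnclosingCircle(pts.astype(np.float32)); print("dark",s,ce,(u,v),r,ray(c,[ce,(u,v)],68))
i=c["img"].astype(int);o=((i[...,0]>90)&(i[...,0]>1.6*i[...,1])&(i[...,2]<70)).astype(np.uint8)
for s,ce,m in blobs(o,2000):
    h=cv2.minAreaRect(np.argwhere(m)[:,::-1].astype(np.float32));print(s,h); print(ray(c,cv2.boxPoints(h),90)); print(ray(c,[h[0]],90))
im=c["img"][130:230,80:300,::-1]; cv2.imwrite("pics/c1.png",cv2.resize(im,None,fx=3.6,fy=3.6,interpolation=cv2.INTER_CUBIC))
E
```

```text
top [224 184  13   7  39] [229.82051282 186.92307692] [521.30785156  28.38271601  86.        ]
top [116 188   6  13  38] [118.84210526 194.23684211] [510.15193526 285.02563631  86.        ]
dark [   0   75  504   19 2625] [246.82209524  80.99352381] (251.5, 82.5) 251.58409118652344 [[775.78446066 -15.92093106  68.        ]
 [771.86280676 -27.02367532  68.        ]]
dark [ 103  157   49   47 1441] [127.47258848 179.47675226] (128.2582244873047, 179.78182983398438) 25.612594604492188 [[545.66359818 269.5665725   68.        ]
 [544.90093048 267.70880097  68.        ]]
dark [ 223  160   46   47 1437] [246.1809325  183.05149617] (245.5, 183.5) 25.26865577697754 [[530.93470997  -9.26858131  68.        ]
 [529.9156351   -7.65049343  68.        ]]
dark [   0  347   92   37 1829] [ 38.35101148 369.63750683] (45.5, 365.0) 48.93117141723633 [[106.8024038  483.86484774  68.        ]
 [117.52957673 466.62207939  68.        ]]
dark [ 201  351  100   33 1884] [249.71868365 370.4596603 ] (250.5, 383.0) 49.500099182128906 [[98.09865412 -7.79837995 68.        ]
 [69.29179278 -8.92572785 68.        ]]
[ 329  135   87   89 5732] ((372.320556640625, 179.45480346679688), (81.44476318359375, 81.23539733886719), 6.009006023406982)
[[ 449.96391608 -194.67247305   90.        ]
 [ 637.1531937  -221.08302409   90.        ]
 [ 613.67062356 -411.78765987   90.        ]
 [ 425.50960385 -382.5119684    90.        ]]
[[ 530.94215612 -301.80413289   90.        ]]
```

View pics/c1.png

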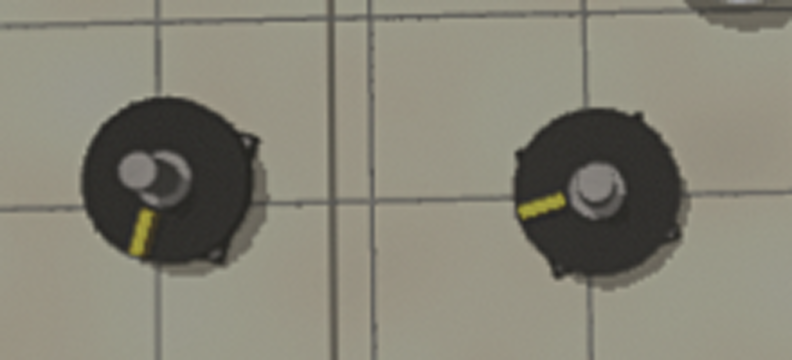

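Run:
```python
from h import *
c=read_camera("top")
print(ray(c,[(118.06,177.5),(245.8,181.1)],130)); print(ray(c,[(126.7,180.6),(246.1,183.1)],68))
s=read_camera("scene")
P=[]
for x,y in [(540,271),(531,-8)]: P+= [(x,y,130),(x,y,68)]
P+=[(521.3,28.4,86),(510.2,285,86)]
P+=[(531+95*a,-302+95*b,90) for a in(-1,1) for b in (-1,1)]
im=s["img"][:,:,::-1].copy()
im=cv2.resize(im,None,fx=1.5,fy=1.5)
for u,v in px(s,P): cv2.circle(im,(int(u*1.5),int(v*1.5)),2,(255,0,255),-1)
cv2.imwrite("pics/s1.png",im)
```

```text
[[544.50867294 274.42013353 130.        ]
 [530.05475807  -9.32026971 130.        ]]
[[543.05465366 271.40085721  68.        ]
 [530.82487569  -9.07649017  68.        ]]
```

View pics/s1.png

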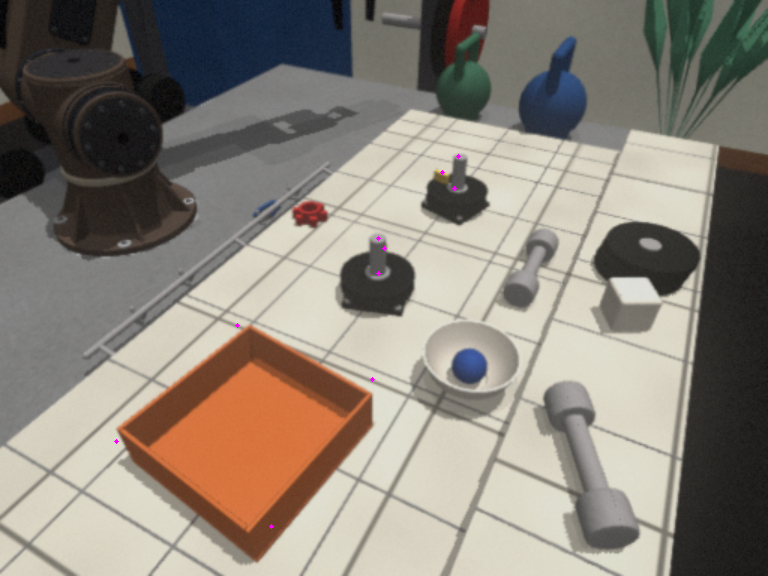

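Emit:
{"name": "play_rows", "arguments": {"moves": [[-0.036,-0.0166,0,0,0,0,0],[-0.036,-0.0166,0,0,0,0,0],[-0.036,-0.0166,0,0,0,0,0],[-0.036,-0.0166,0,0,0,0,0],[-0.036,-0.0166,0,0,0,0,0],[-0.036,-0.0166,0,0,0,0,0],[-0.036,-0.0166,0,0,0,0,0],[-0.036,-0.0166,0,0,0,0,0]]}}

```text
t: 1.25
eef_pos: [404.0, 403.7, 228.6]
tcp_rot: [3.14, 0.0, 2.905]
ft_force: [-0.1, 1.5, 1.2]
opening: 0.381
```

Emit:
{"name": "play_rows", "arguments": {"moves": [[-0.036,-0.017,0,0,0,0,0],[-0.036,-0.017,0,0,0,0,0],[-0.036,-0.017,0,0,0,0,0],[-0.018,-0.009,0,0,0,0,0],[0,0,0.04,0,0,0,0],[0,0,0.02,0,0,0,0],[0,0,0,0,0,0,0]]}}

```text
t: 1.95
eef_pos: [521.9, 307.3, 168.1]
tcp_rot: [3.137, 0.004, 2.898]
ft_force: [0.3, 0.7, 1.2]
opening: 0.001
```

Run:
```python
from h import *
c=read_camera("wrist"); im=c["img"][:,:,::-1]; cv2.imwrite("pics/w2.png",im)
c=read_camera("top"); im=c["img"][100:250,50:250,::-1]; cv2.imwrite("pics/t2.png",cv2.resize(im,None,fx=3.6,fy=3.6))
print(state()["eef_pos"],state()["tcp_rot"],state()["opening"])
```

```text
[522.32885213 308.01327304 170.2818875 ] [3.13547262 0.00622926 2.89826543] 0.0032093141708883534
```

View pics/w2.png

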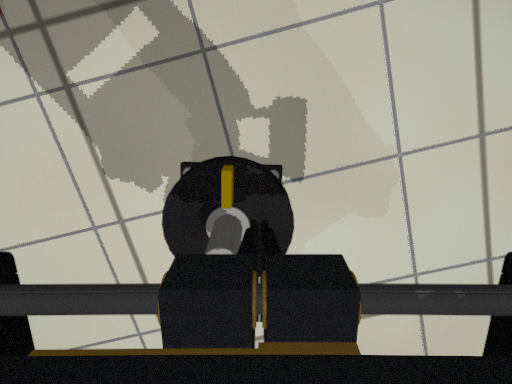

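View pics/t2.png

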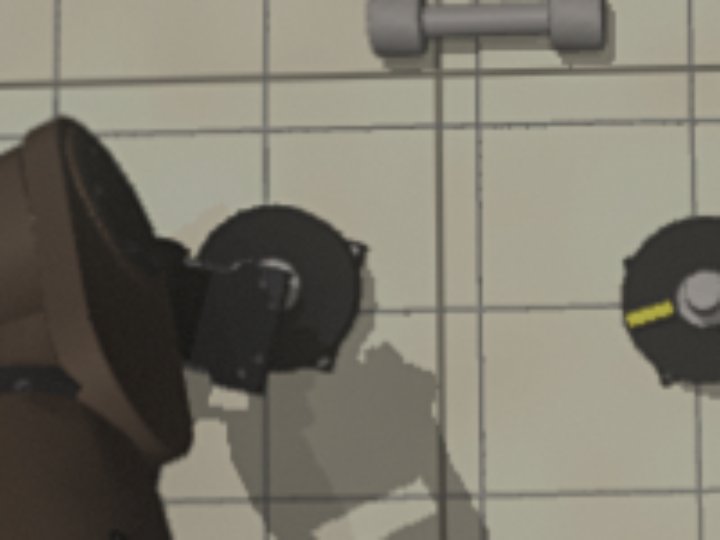

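Run:
```python
from h import *
c=read_camera("wrist"); print(ray(c,[(228,187),(228,168)],86)); print(ray(c,[(228,219)],68))
print([ (ce,ray(c,[ce],86)) for s,ce,m in blobs(yellow(c),40)])
print(state()["eef_pos"],state()["tcp_rot"])
```

```text
[[508.28614689 288.33736334  86.        ]
 [494.12018339 292.26999851  86.        ]]
[[540.10421506 277.95980798  68.        ]]
[(array([225.00607903, 187.22796353]), array([[507.91249731, 286.1049076 ,  86.        ]]))]
[522.49672413 308.2819113  170.98715922] [3.134614   0.00725753 2.89855019]
```

Emit:
{"name": "play_rows", "arguments": {"moves": [[0.0088,0.0045,0,0,0,0,0],[0,0,0.03,0,0,0,0],[0,0,0.025,0,0,0,0],[0,0,0.01,0,0,0,0],[0,0,0,0,0,0,0]]}}

```text
t: 2.6
eef_pos: [515.4, 319.4, 110.9]
tcp_rot: [3.128, 0.015, 2.901]
ft_force: [-1.5, -0.3, 0.4]
opening: 0.008
```

```bash
cat >> h.py <<'E'
from scipy.spatial.transform import Rotation as Ro
def go(x,y,z,yaw=None):
    s=state(); r,p,w=s["tcp_rot"]
    R=Ro.from_euler("xyz",[r,p,w]); T=Ro.from_euler("xyz",[np.pi,0,w if yaw is None else yaw])
    print("at",s["eef_pos"].round(1),s["tcp_rot"].round(4),"t",s["t"],"open",round(s["opening"],3),"F",s["ft_force"].round(1))
    print("shift mm",R.inv().apply(np.array([x,y,z])-s["eef_pos"]).round(1),"turn",(R.inv()*T).as_rotvec().round(4))
E
python3 -c "
from h import *
go(515,315,86,2.898)"
```

```text
at [515.4 319.4 110.9] [3.1277 0.0152 2.901 ] t 2.6 open 0.008 F [-1.5 -0.3  0.4]
shift mm [-0.3 -4.7 24.8] turn [0.0139 0.0152 0.0031]
```

Emit:
{"name": "play_rows", "arguments": {"moves": [[0,-0.001,0.015,0.014,0.015,0.003,0],[0,0,0.008,0,0,0,0],[0,0,0,0,0,0,0]]}}

```text
t: 2.9
eef_pos: [516.1, 319.6, 88.8]
tcp_rot: [3.141, 0.002, 2.898]
ft_force: [-0.7, -0.5, -0.8]
opening: 0.006
```

```bash
python3 -c "
from h import *
go(515,315,86,2.898)
c=read_camera('wrist'); cv2.imwrite('pics/w3.png',c['img'][:,:,::-1])"
```

```text
at [516.1 319.6  88.8] [3.1406e+00 1.6000e-03 2.8984e+00] t 2.9 open 0.006 F [-0.7 -0.5 -0.8]
shift mm [-0.  -4.7  2.8] turn [0.001  0.0016 0.0004]
```

View pics/w3.png

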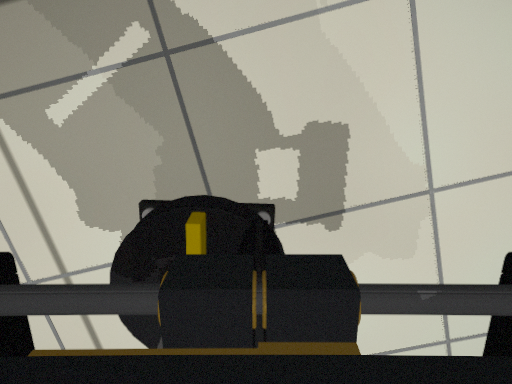

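Emit:
{"name": "play_rows", "arguments": {"moves": [[0,-0.018,0.001,0,0,0,0],[0,-0.018,0,0,0,0,0],[0,-0.018,0,0,0,0,0],[0,0,-0.045,0,0,0,0],[0,0,-0.045,0,0,0,0]]}}

```text
t: 3.45
eef_pos: [501.5, 264.9, 177.1]
tcp_rot: [-3.139, -0.004, 2.898]
ft_force: [1.0, 0.2, 0.2]
opening: 0.003
```

```bash
cat > spin.py <<'E'
from h import *
import sys
ax=np.array([float(sys.argv[1]),float(sys.argv[2])]); cam=sys.argv[3]; n=int(sys.argv[4])
for k in range(n):
    t=state()["t"]; c=read_camera(cam); 
    for s,ce,m in blobs(yellow(c),8):
        p=ray(c,[ce],86)[0]; d=p[:2]-ax
        if np.hypot(*d)<70: print(round(t,2),s[4],ce.round(),"r",np.hypot(*d).round(1),"ang",np.degrees(np.arctan2(d[1],d[0])).round(1))
    if k in(0,n-1): cv2.imwrite(f"pics/sp_{sys.argv[5]}_{k}.png",c["img"][:,:,::-1])
go(*ax,200)
E
python3 spin.py 543.5 273.5 wrist 8 L
```

```text
3.45 264 [246. 213.] r 38.1 ang -144.2
3.5 321 [246. 210.] r 35.3 ang -144.0
3.55 315 [245. 210.] r 35.6 ang -144.1
3.6 295 [245. 212.] r 36.6 ang -144.2
3.65 270 [245. 213.] r 37.7 ang -144.2
3.7 259 [244. 214.] r 38.3 ang -144.1
3.75 250 [244. 214.] r 38.9 ang -144.0
3.8 248 [244. 214.] r 38.8 ang -144.1
at [501.2 265.4 174.7] [-3.139  -0.0042  2.899 ] t 3.85 open 0.007 F [ 0.9 -0.  -0.1]
shift mm [-39.   18.  -25.6] turn [-0.0026 -0.0042  0.    ]
```

View pics/sp_L_0.png

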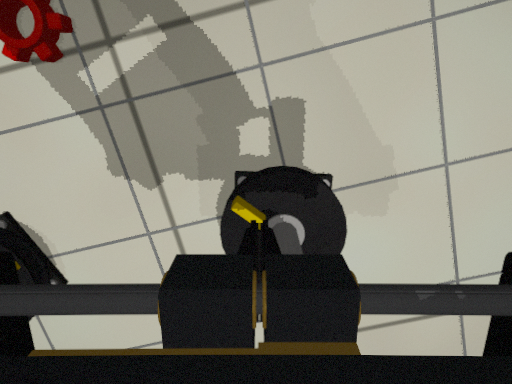

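View pics/sp_L_7.png

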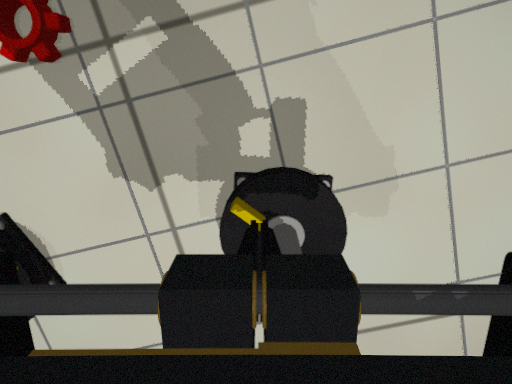

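Emit:
{"name": "play_rows", "arguments": {"moves": [[-0.0084,-0.037,0,0,0,0,0],[-0.0084,-0.037,0,0,0,0,0],[-0.0084,-0.037,0,0,0,0,0],[-0.0084,-0.037,0,0,0,0,0],[-0.0084,-0.037,0,0,0,0,0],[-0.005,-0.025,0,0,0,0,0],[0,0,0,0,0,0,0]]}}

```text
t: 4.55
eef_pos: [494.4, 43.8, 167.9]
tcp_rot: [-3.135, -0.015, 2.903]
ft_force: [-0.5, -0.6, -0.5]
opening: 0.006
```

```bash
python3 -c "
from h import *
go(496.8,38.3,87,2.898)
c=read_camera('wrist'); cv2.imwrite('pics/w4.png',c['img'][:,:,::-1])
for s,ce,m in blobs(yellow(c),30): print(s,ce,ray(c,[ce],86))"
```

```text
at [494.4  43.8 167.9] [-3.1353 -0.0152  2.9029] t 4.55 open 0.006 F [-0.5 -0.6 -0.5]
shift mm [-4.9 -4.3 80.9] turn [-0.0063 -0.0152  0.005 ]
[231 234  13  15 106] [236.99056604 241.03773585] [[522.02176208  19.20621725  86.        ]]
```

View pics/w4.png

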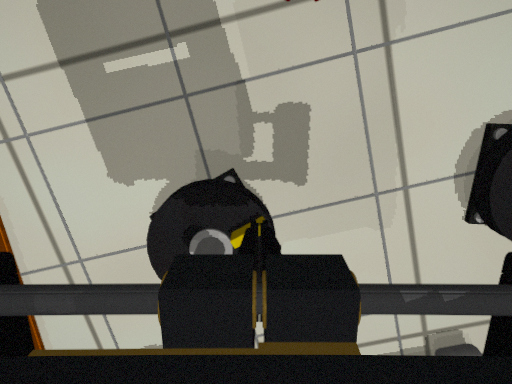

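Emit:
{"name": "play_rows", "arguments": {"moves": [[0,-0.004,0.03,-0.006,-0.015,-0.005,0],[0,0,0.03,0,0,0,0],[0,0,0.015,0,0,0,0],[0,0,0,0,0,0,0]]}}

```text
t: 5.0
eef_pos: [493.3, 44.1, 89.4]
tcp_rot: [3.141, -0.0, 2.91]
ft_force: [0.1, -0.3, -0.4]
opening: 0.008
```

```bash
python3 -c "
from h import *
go(496.8,38.3,87,2.898)
"
```

```text
at [493.3  44.1  89.4] [ 3.1410e+00 -4.0000e-04  2.9098e+00] t 5.0 open 0.008 F [ 0.1 -0.3 -0.4]
shift mm [-4.8 -4.8  2.4] turn [ 0.0006 -0.0004  0.0118]
```

Emit:
{"name": "play_rows", "arguments": {"moves": [[-0.018,-0.004,0.001,0,0,0,0],[-0.02,0,0,0,0,0,0],[-0.02,0,0,0,0,0,0],[-0.02,0,0,0,0,0,0],[0,0,-0.045,0,0,0,0],[0,0,-0.045,0,0,0,0]]}}

```text
t: 5.6
eef_pos: [569.5, 27.6, 176.2]
tcp_rot: [-3.14, -0.015, 2.916]
ft_force: [-0.4, -0.4, 0.1]
opening: 0.005
```

```bash
python3 spin.py 530.4 -9.2 top 10 R; python3 spin.py 530.4 -9.2 wrist 4 Rw
```

```text
5.7 24 [261. 180.] r 35.2 ang -83.2
5.75 33 [262. 184.] r 36.4 ang -95.5
5.8 31 [262. 188.] r 37.6 ang -109.0
5.85 25 [261. 191.] r 38.8 ang -122.0
5.9 20 [259. 194.] r 40.5 ang -133.5
5.95 9 [258. 198.] r 45.2 ang -145.3
at [569.1  26.9 174.4] [-3.1404 -0.0144  2.9149] t 6.1 open 0.002 F [ 0.5  0.1 -0.3]
shift mm [ 30.  -43.9 -25.1] turn [-0.0012 -0.0144  0.    ]
6.1 448 [188. 111.] r 37.2 ang 177.7
6.15 444 [197. 109.] r 37.6 ang 167.5
6.2 443 [206. 109.] r 37.9 ang 157.8
6.25 440 [215. 111.] r 38.4 ang 148.4
at [569.4  26.7 174.9] [-3.1406 -0.0134  2.9148] t 6.3 open 0.006 F [-0.1  0.2  0. ]
shift mm [ 30.3 -43.8 -24.6] turn [-0.001  -0.0134  0.    ]
```

View pics/sp_R_0.png

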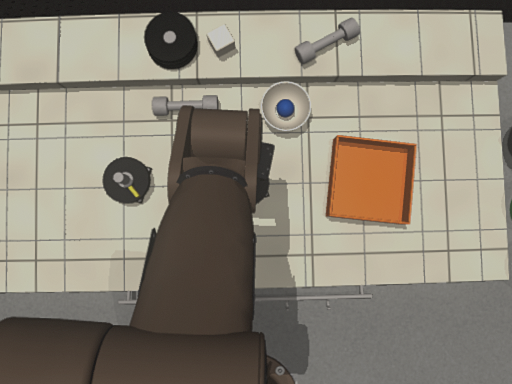

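View pics/sp_Rw_0.png

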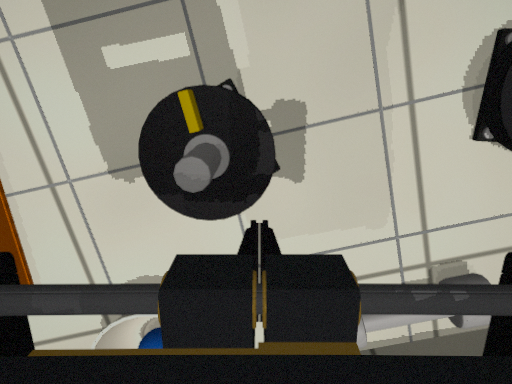

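Emit:
{"name": "play_rows", "arguments": {"moves": [[0.0125,0.036,0,0,0,0,100],[0.0125,0.036,0,0,0,0,100],[0.0125,0.036,0,0,0,0,100],[0.0125,0.036,0,0,0,0,100],[0.0125,0.036,0,0,0,0,100],[0.0125,0.036,0,0,0,0,100],[0.003,0.01,0,0,0,0,100],[0,0,0,0,0,0,100]]}}

```text
t: 7.1
eef_pos: [544.1, 271.9, 174.6]
tcp_rot: [-3.14, -0.014, 2.911]
ft_force: [-0.2, -0.0, -0.4]
opening: 0.625
```

```bash
python3 -c "
from h import *
go(543.5,273.5,160,2.898)
c=read_camera('wrist'); cv2.imwrite('pics/w5.png',c['img'][:,:,::-1])
print(px(c,[(543.5,273.5,130),(543.5,273.5,68)]))
c=read_camera('top'); cv2.imwrite('pics/t5.png',c['img'][:,:,::-1])"
```

```text
at [544.1 271.9 174.6] [-3.1402 -0.0138  2.9109] t 7.1 open 0.625 F [-0.2 -0.  -0.4]
shift mm [ 0.7  1.5 14.6] turn [-0.0015 -0.0138  0.0129]
[[260.76939797 218.0113434 ]
 [260.53664711 190.79884128]]
```

View pics/w5.png

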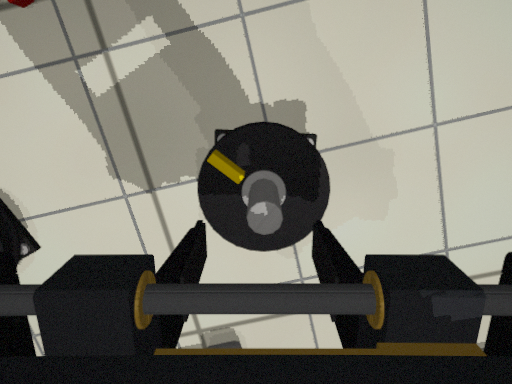

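View pics/t5.png

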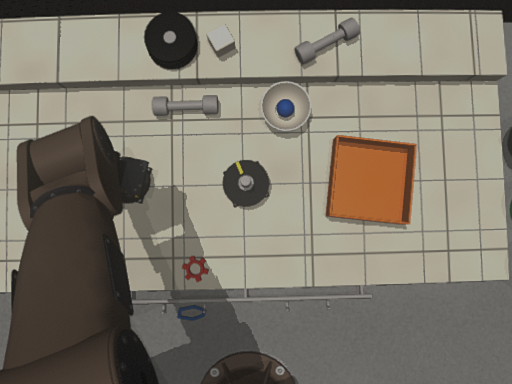

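Emit:
{"name": "play_rows", "arguments": {"moves": [[0.001,0.003,0.01,-0.001,-0.014,0,100],[0,0,0.02,0,0,0,100],[0,0,0.02,0,0,0,100],[0,0,0.013,0,0,0,100],[0,0,0,0,0,0,100]]}}

```text
t: 7.7
eef_pos: [546.3, 266.3, 110.6]
tcp_rot: [-3.141, 0.002, 2.902]
ft_force: [-0.2, 0.0, 0.1]
opening: 0.992
```

```bash
python3 -c "
from h import *
go(543.5,274.5,105,2.91)
c=read_camera('wrist'); cv2.imwrite('pics/w6.png',c['img'][:,:,::-1])
c=read_camera('scene'); cv2.imwrite('pics/s6.png',c['img'][:,:,::-1])"
```

```text
at [546.3 266.3 110.6] [-3.1411e+00  2.3000e-03  2.9018e+00] t 7.7 open 0.992 F [-0.2  0.   0.1]
shift mm [4.6 7.3 5.6] turn [-0.0005  0.0023 -0.0083]
```

View pics/w6.png

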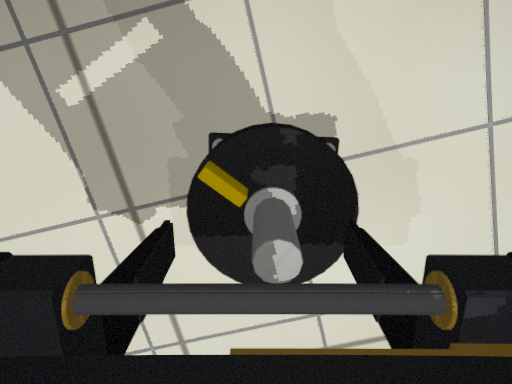

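Emit:
{"name": "play_rows", "arguments": {"moves": [[0.0045,0.007,0.004,0,0.002,0,100],[0,0,0,0,0,0,100]]}}

```text
t: 8.0
eef_pos: [544.8, 275.1, 109.6]
tcp_rot: [3.139, 0.004, 2.901]
ft_force: [0.2, -0.4, 0.5]
opening: 1.0
```

```bash
python3 -c "
from h import *
go(543.5,274.5,105,2.91)
c=read_camera('wrist'); cv2.imwrite('pics/w7.png',c['img'][:,:,::-1])
print(px(c,[(543.5,274.5,130),(543.5,274.5,68)]))"
```

```text
at [544.8 275.1 109.6] [3.1394 0.004  2.9011] t 8.0 open 1.0 F [ 0.2 -0.4  0.5]
shift mm [ 1.2 -0.9  4.6] turn [ 0.0022  0.004  -0.0089]
[[256.2429931  269.5850502 ]
 [256.85550611 218.29327804]]
```

View pics/w7.png

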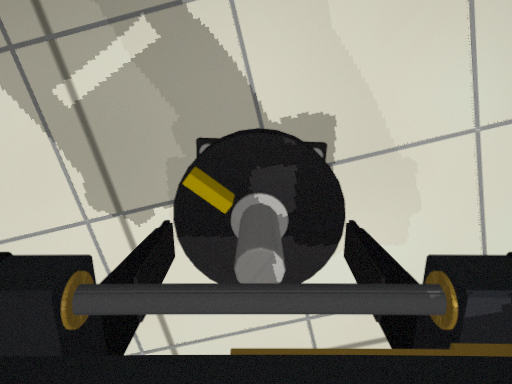

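Emit:
{"name": "play_rows", "arguments": {"moves": [[0.001,0,0.004,0,0.004,0,100],[0,0,0,0,0,0,0],[0,0,0,0,0,0,0],[0,0,0,0,0,0,0],[0,0,0,0,0,0,0],[0,0,0,0,0,0,0],[0,0,0,0,0,0,0],[0,0,0,0,0,0,0]]}}

```text
t: 8.85
eef_pos: [544.3, 275.6, 106.6]
tcp_rot: [3.138, 0.002, 2.902]
ft_force: [-0.3, -0.2, 0.8]
opening: 0.466
```

Emit:
{"name": "play_rows", "arguments": {"moves": [[0,0,0,0,0,0,0],[0,0,0,0,0,0,0],[0,0,0,0,0,0,0],[0,0,0,0,0,0,0]]}}

```text
t: 9.25
eef_pos: [544.3, 275.5, 106.6]
tcp_rot: [3.139, 0.002, 2.902]
ft_force: [-0.3, 0.3, -0.3]
opening: 0.249
```

```bash
python3 -c "
from h import *
go(543.5,274.5,105,2.91)"
```

```text
at [544.3 275.5 106.6] [3.1385e+00 1.5000e-03 2.9022e+00] t 9.25 open 0.249 F [-0.3  0.3 -0.3]
shift mm [ 0.5 -1.2  1.6] turn [ 0.0031  0.0015 -0.0078]
```

Emit:
{"name": "play_rows", "arguments": {"moves": [[0,0,0,0,0,0,0],[0,0,0,0,0,0,0],[0,0,-0.01,0,0,0,0],[0,0,-0.02,0,0,0,0],[0,0,-0.025,0,0,0,0],[0,0,-0.03,0,0,0,0],[0,0,-0.03,0,0,0,0],[0,0,-0.025,0,0,0,0]]}}

```text
t: 10.05
eef_pos: [540.2, 273.8, 245.8]
tcp_rot: [-3.135, -0.014, 2.902]
ft_force: [-0.4, 0.4, -8.9]
opening: 0.249
```

```bash
python3 -c "
from h import *
go(544,275,255,2.90)
c=read_camera('scene'); cv2.imwrite('pics/s8.png',c['img'][:,:,::-1])"
```

```text
at [540.2 273.8 245.8] [-3.1345 -0.0137  2.902 ] t 10.05 open 0.249 F [-0.4  0.4 -8.9]
shift mm [-3.2  2.  -9.3] turn [-0.0071 -0.0137  0.0021]
```

View pics/s8.png

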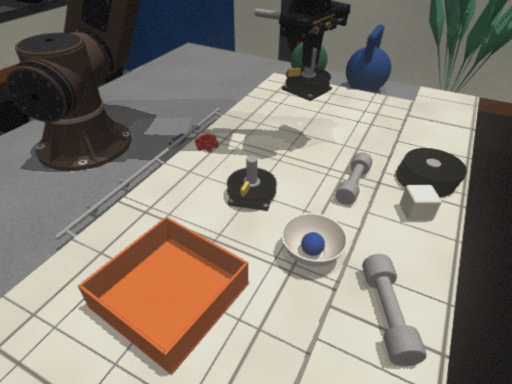

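Emit:
{"name": "play_rows", "arguments": {"moves": [[-0.004,-0.018,-0.006,-0.007,-0.014,0,0],[-0.008,-0.035,-0.003,0,0,0,0],[-0.008,-0.035,0,0,0,0,0],[-0.008,-0.035,0,0,0,0,0],[-0.008,-0.035,0,0,0,0,0],[-0.008,-0.035,0,0,0,0,0]]}}

```text
t: 10.7
eef_pos: [534.3, 70.7, 254.6]
tcp_rot: [3.14, 0.001, 2.908]
ft_force: [-0.3, 0.2, -7.8]
opening: 0.243
```

```bash
python3 -c "
from h import *
go(531,-302,255,2.90)"
```

```text
at [534.3  70.7 254.6] [3.1397e+00 8.0000e-04 2.9085e+00] t 10.7 open 0.243 F [-0.3  0.2 -7.8]
shift mm [ -82.9 -363.4   -1. ] turn [0.0019 0.0007 0.0085]
```

Emit:
{"name": "play_rows", "arguments": {"moves": [[-0.008,-0.035,0,0,0,0,0],[-0.008,-0.035,0,0,0,0,0],[-0.008,-0.035,0,0,0,0,0],[-0.008,-0.035,0,0,0,0,0],[-0.008,-0.035,0,0,0,0,0],[-0.008,-0.035,0,0,0,0,0],[-0.008,-0.035,0,0,0,0,0],[-0.008,-0.035,0,0,0,0,0]]}}

```text
t: 11.5
eef_pos: [521.7, -230.9, 245.7]
tcp_rot: [3.14, -0.012, 2.907]
ft_force: [1.5, 0.1, -7.9]
opening: 0.245
```

```bash
python3 -c "
from h import *
go(531,-302,255,2.90)"
```

```text
at [ 521.7 -230.9  245.7] [ 3.1399 -0.0124  2.9067] t 11.5 open 0.245 F [ 1.5  0.1 -7.9]
shift mm [-25.5 -66.9  -9.7] turn [ 0.0016 -0.0124  0.0067]
```

Emit:
{"name": "play_rows", "arguments": {"moves": [[-0.011,-0.03,-0.004,0.001,-0.012,0,0],[-0.009,-0.022,0,0,0,0,0],[-0.004,-0.012,0,0,0,0,0],[0,0,0,0,0,0,0]]}}

```text
t: 11.9
eef_pos: [525.4, -306.3, 244.5]
tcp_rot: [3.14, -0.007, 2.901]
ft_force: [-1.5, 0.8, -7.9]
opening: 0.246
```

```bash
python3 -c "
from h import *
go(531,-302,113,2.90)
c=read_camera('top'); cv2.imwrite('pics/t9.png',c['img'][:,:,::-1])
c=read_camera('scene'); cv2.imwrite('pics/s9.png',c['img'][:,:,::-1])"
```

```text
at [ 525.4 -306.3  244.5] [ 3.1396 -0.007   2.901 ] t 11.9 open 0.246 F [-1.5  0.8 -7.9]
shift mm [ -5.4   5.3 131.5] turn [ 0.0019 -0.007   0.001 ]
```

View pics/s9.png

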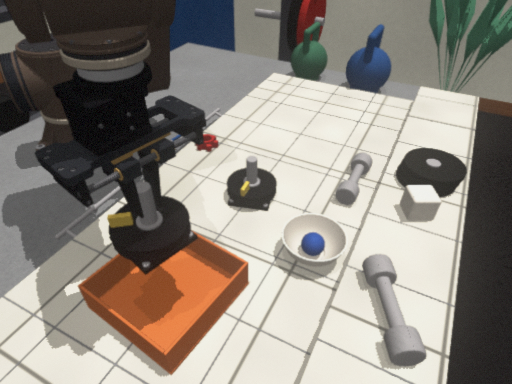

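View pics/t9.png

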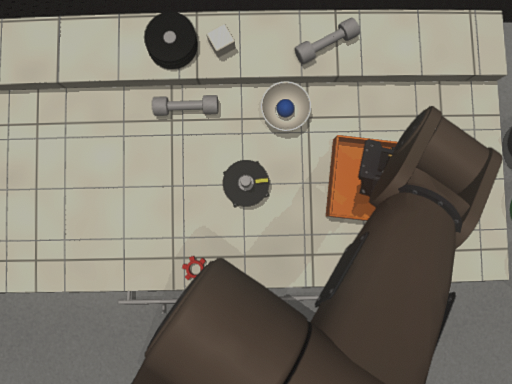

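Emit:
{"name": "play_rows", "arguments": {"moves": [[-0.005,0.005,0.01,0.002,-0.007,0,0],[0,0,0.025,0,0,0,0],[0,0,0.025,0,0,0,0],[0,0,0.02,0,0,0,0],[0,0,0.015,0,0,0,0],[0,0,0,0,0,0,0]]}}

```text
t: 12.6
eef_pos: [533.2, -292.1, 144.1]
tcp_rot: [3.14, 0.001, 2.909]
ft_force: [-1.0, 0.6, -8.1]
opening: 0.247
```

```bash
python3 -c "
from h import *
go(531,-302,112,2.90)"
```

```text
at [ 533.2 -292.1  144.1] [3.1397e+00 1.0000e-03 2.9090e+00] t 12.6 open 0.247 F [-1.   0.6 -8.1]
shift mm [ -0.1 -10.2  32.1] turn [0.0019 0.001  0.009 ]
```

Emit:
{"name": "play_rows", "arguments": {"moves": [[0,-0.009,0.003,0,0,0,0],[0,0,0.015,0,0,0,0],[0,0,0.008,0,0,0,0],[0,0,0.002,0,0,0,0],[0,0,0,0,0,0,0]]}}

```text
t: 13.1
eef_pos: [532.9, -300.9, 117.7]
tcp_rot: [3.142, 0.006, 2.912]
ft_force: [-0.4, -0.2, -8.0]
opening: 0.25
```

```bash
python3 -c "
from h import *
go(531,-302,111.6,2.90)"
```

```text
at [ 532.9 -300.9  117.7] [3.1416 0.0056 2.9119] t 13.1 open 0.25 F [-0.4 -0.2 -8. ]
shift mm [ 1.6 -1.5  6. ] turn [0.0001 0.0056 0.0119]
```

Emit:
{"name": "play_rows", "arguments": {"moves": [[0,0,0.003,0,0.006,0,0],[0,0,0.0015,0,0,0,0],[0,0,0.001,0,0,0,0],[0,0,0,0,0,0,0]]}}

```text
t: 13.5
eef_pos: [533.5, -301.4, 113.5]
tcp_rot: [-3.141, 0.002, 2.912]
ft_force: [0.4, -0.4, -7.2]
opening: 0.246
```

Emit:
{"name": "play_rows", "arguments": {"moves": [[0,0,0.0015,0,0.002,0,0],[0,0,0.001,0,0,0,0],[0,0,0,0,0,0,0]]}}

```text
t: 13.8
eef_pos: [533.6, -301.5, 111.8]
tcp_rot: [-3.14, 0.0, 2.912]
ft_force: [0.3, 0.1, -7.9]
opening: 0.249
```

Emit:
{"name": "play_rows", "arguments": {"moves": [[0,0,0.0015,0,0,0,0],[0,0,0.001,0,0,0,0],[0,0,0,0,0,0,0]]}}

```text
t: 14.1
eef_pos: [533.6, -301.6, 111.8]
tcp_rot: [-3.139, 0.002, 2.912]
ft_force: [0.0, 1.1, -8.0]
opening: 0.248
```

Emit:
{"name": "play_rows", "arguments": {"moves": [[0,0,0.003,0,0,0,0],[0,0,0.002,0,0,0,0],[0,0,0,0,0,0,0]]}}

```text
t: 14.4
eef_pos: [534.5, -301.9, 111.6]
tcp_rot: [-3.138, 0.006, 2.912]
ft_force: [-0.1, -1.0, -8.0]
opening: 0.25
```

```bash
python3 -c "
from h import *
go(531,-302,111.6,2.90)
print(state()['joints'].round(3),state()['ft_force'],state()['moment'])
c=read_camera('scene'); cv2.imwrite('pics/s10.png',cv2.resize(c['img'][100:384,40:320,::-1],None,fx=2,fy=2))
go(531,-302,111.6,2.90)"
```

```text
at [ 534.5 -301.9  111.6] [-3.1378  0.0063  2.9122] t 14.4 open 0.25 F [-0.1 -1.  -8. ]
shift mm [ 3.4 -0.9 -0. ] turn [-0.0038  0.0063  0.0122]
[-0.621  0.607  1.706 -0.002  0.822 -1.962] [-0.13073843 -0.97550924 -7.98315666] [ 0.0183411  -0.01463615  0.05647575]
at [ 534.6 -302.   111.4] [-3.1378  0.0063  2.9121] t 14.45 open 0.247 F [ 0.9 -0.3 -7.2]
shift mm [ 3.5 -0.8 -0.2] turn [-0.0038  0.0063  0.0121]
```

View pics/s10.png

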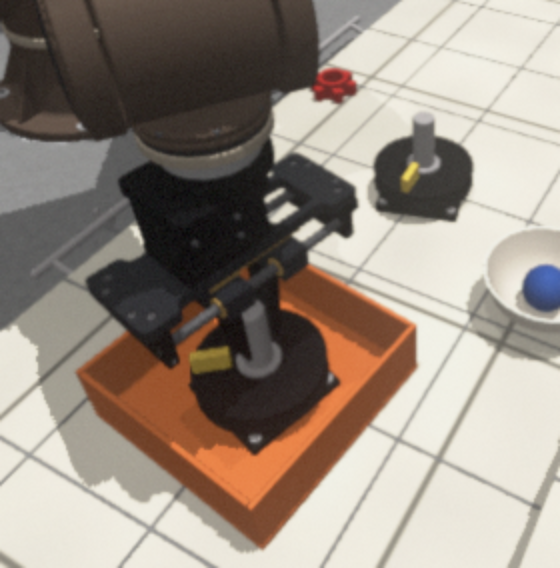

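Emit:
{"name": "play_rows", "arguments": {"moves": [[0,0,0.005,-0.004,0.006,0,0],[0,0,0,0,0,0,0]]}}

```text
t: 14.65
eef_pos: [536.4, -302.7, 109.6]
tcp_rot: [-3.14, 0.006, 2.912]
ft_force: [0.1, -0.2, -8.4]
opening: 0.247
```

Emit:
{"name": "play_rows", "arguments": {"moves": [[0.002,0,0.004,0,0.006,0,0],[0,0,0.001,0,0,0,0],[0,0,0,0,0,0,0]]}}

```text
t: 14.95
eef_pos: [536.3, -302.8, 107.8]
tcp_rot: [-3.139, 0.005, 2.912]
ft_force: [0.1, 0.2, -4.1]
opening: 0.246
```

Contact now (half the weight taken). A touch lower, then release.

Emit:
{"name": "play_rows", "arguments": {"moves": [[0,0,0.002,0,0.003,0,0],[0,0,0,0,0,0,0],[0,0,0,0,0,0,40],[0,0,0,0,0,0,60],[0,0,0,0,0,0,100],[0,0,0,0,0,0,100],[0,0,0,0,0,0,100],[0,0,0,0,0,0,100]]}}

```text
t: 15.75
eef_pos: [537.0, -303.6, 106.7]
tcp_rot: [-3.138, 0.004, 2.912]
ft_force: [0.3, 1.0, -0.5]
opening: 0.697
```

```bash
python3 -c "
from h import *
go(531,-302,200,2.90)
c=read_camera('wrist'); cv2.imwrite('pics/w11.png',c['img'][:,:,::-1])"
```

```text
at [ 537.  -303.6  106.7] [-3.1378  0.0039  2.9118] t 15.75 open 0.697 F [ 0.3  1.  -0.5]
shift mm [  5.8  -0.2 -93.4] turn [-0.0038  0.0039  0.0118]
```

View pics/w11.png

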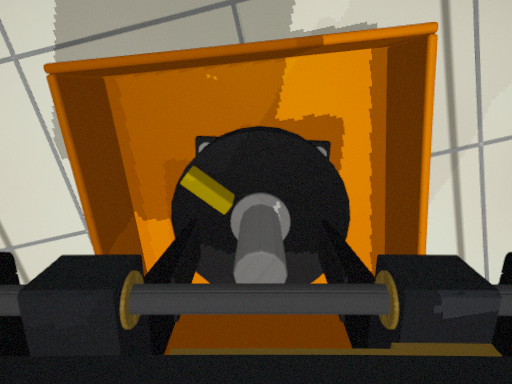

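Released and upright in the bin; wait for the jaws to finish opening, then lift straight up and away.

Emit:
{"name": "play_rows", "arguments": {"moves": [[0,0,0,0,0,0,100],[0,0,0,0,0,0,100],[0,0,-0.02,0,0,0,100],[0,0,-0.035,0,0,0,100],[0,0,-0.04,0,0,0,100],[0,0,-0.04,0,0,0,100],[-0.02,0,-0.02,0,0,0,100],[0,0,0,0,0,0,100]]}}

```text
t: 16.6
eef_pos: [555.7, -307.2, 266.7]
tcp_rot: [-3.139, 0.002, 2.911]
ft_force: [-0.6, 0.3, -0.4]
opening: 0.998
```

Emit:
{"name": "play_rows", "arguments": {"moves": [[0.01,-0.04,0,0,0,0,100],[0.01,-0.04,0,0,0,0,100],[0.01,-0.04,0,0,0,0,100],[0.01,-0.04,0,0,0,0,100],[0.01,-0.04,0,0,0,0,100],[0,0,0,0,0,0,100]]}}

```text
t: 17.2
eef_pos: [455.3, -493.2, 259.1]
tcp_rot: [3.139, -0.006, 2.916]
ft_force: [-0.1, -0.2, -0.5]
opening: 0.998
```

Run:
```python
from h import *
go(531,-302,200)
c=read_camera("scene"); cv2.imwrite("pics/s12.png",c["img"][:,:,::-1])
c=read_camera("top"); cv2.imwrite("pics/t12.png",c["img"][:,:,::-1])
for s,ce,m in blobs(yellow(c),10): print(s[4],ce,ray(c,[ce],86)[0])
```

```text
at [ 455.3 -493.2  259.1] [ 3.1393 -0.0056  2.9164] t 17.2 open 0.998 F [-0.1 -0.2 -0.5]
shift mm [-31.4 203.2  59.4] turn [ 0.0023 -0.0056 -0.    ]
38 [261.26315789 180.28947368] [535.03266234 -44.44156002  86.        ]
46 [383.10869565 189.60869565] [ 507.04694554 -327.21250864   86.        ]
```

View pics/s12.png

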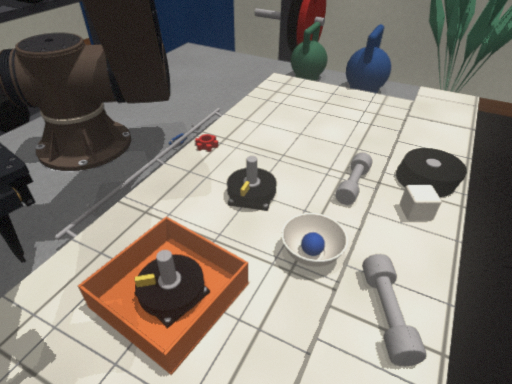

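View pics/t12.png

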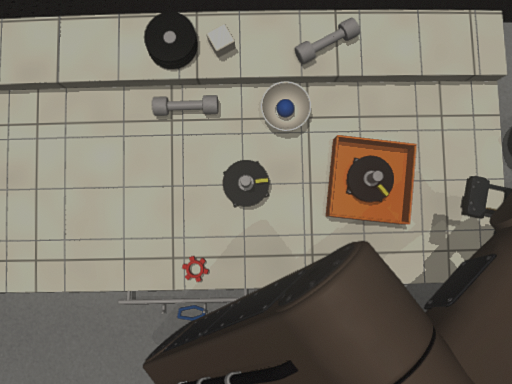

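```bash
python3 -c "
from cell import *
print(job_done())"
```

```text
the job is handed in; nothing more can be done
None
```

The binding pulley now stands upright in the orange bin and the free-running one is still where it started. I handed the job in at about 17 s; no verdict is reported, so success rests on my own checks.

- **Left pulley (binds):** A push on its rib turned the wheel about 55°. The rib had already stopped in the first picture after lifting clear, and stayed at one angle for the next 0.35 s.
- **Right pulley (runs free):** After its push the wheel kept coasting at roughly 200°/s. It ended about half a turn from where it started.
- **Lift and placing:** I gripped the left pulley by its axle post, and the wrist force read about 8 N, matching its 0.8 kg. I carried it over the right pulley and lowered it until the bin floor took part of the weight, then let go and moved clear.
- **Last checks:** The final pictures show the left pulley upright and roughly centred in the bin. The right pulley is upright and has not visibly moved from its starting pixel, about (246, 183) in the top view. The wrist force was near 0 with the gripper well clear.
- **One disagreement:** The bin floor was felt about 4 mm lower than I had calculated from the grasp height. Either the post slipped slightly in the jaws or the height estimate was off, so I went by the contact force instead.

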